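Thread the cross rod through both boss heads of the lab stand

TASK

Take the red-capped steel rod out of the rod rack and slide it, bare end first, gently through one boss head of the twin-upright stand and then on through the other, until about 2 cm of the bare end sticks out past the second one. Finish still gripping the rod there, steady and without pushing or bending it against the boss heads, so that a colleague can tighten the clamp screws. Leave the other two rods in the rack and disturb nothing else on the bench.

Things in the scene. Friction and masses are not known exactly. Their poses are not given: they have to be found in the camera images.
- rod: Rod to fit: steel-coloured, 10 mm in diameter, 320 mm long in all, about 75 g, balancing 10 mm from its middle on the cap side. One end is bare and rounded; the other wears a red cap 18 mm in diameter, 25 mm long, too big for the bores. Origin: on its axis, half way along; x runs along it to the bare end. Starts level in one of the rack's three places, axis 57 mm above the bench; lifts straight out.
- rod_tip (a point): Point on the rod's axis at the very end of the bare rounded end (160 mm from the rod's origin, along its +x).
- rod_cap_end (a point): Point on the rod's axis at the outer face of the red cap (160 mm from the rod's origin, along its -x).
- rod_grip (a point): Good place to grip across the rod: on its axis, 49 mm from its middle towards the cap. Gripped here the fingers fit between the rack's two rows of notches, and the hand stays clear of the stand's uprights when the rod is home. Axes as the rod's.
- stand: Fixed stand: base 170 (x) x 250 (y) x 14 mm and two uprights 12 mm thick, 300 mm high, 90 mm apart, each with an aluminium boss head with a 15 mm through-bore. Both bores lie in one level line along the stand's y, 150 mm above the bench, on the robot's side of the uprights. The uprights stand 38 mm from that line, towards the stand's +x (away from the robot). Origin: centre of the underside.
- bore_left (a point): Centre of the bore, half way through the boss head on the stand's +y side (robot's left). Axes as the stand's: the bore runs along y. The boss head is 24 mm thick along the bore (33 to 57 mm from the stand's middle); its bored block is 34 mm wide and high. Its black clamp screw, backed out of the bore, sticks out level towards the robot, to 43 mm from the bore line, and rises 20 mm above it.
- bore_right (a point): Centre of the bore, half way through the boss head on the stand's -y side, 90 mm from the other and just like it; the open gap between the two boss heads is 66 mm. Axes as the stand's.
- rack: Rod rack of bent aluminium, fixed: base sheet 200 (x) x 210 (y) x 4 mm with two rows of three V notches, at x = -80 and +80 mm; rods lie in them along the rack's x, 75 mm apart (y = -75, 0, 75). Notch bottoms are 50 mm high, tops 71 mm; between the two rows it is open down to the base sheet. Origin: centre of the underside.
- thick_rod: Bystander: grey plastic rod without cap, 18 mm in diameter, 300 mm long, lying in the rack. Origin at its middle, x along it.
- yellow_rod: Bystander: yellow fibreglass rod without cap, 12 mm in diameter, 240 mm long, lying in the rack. Origin at its middle, x along it.
- wash_bottle: Bystander: White plastic wash bottle with blue cap and bent spout, 72 mm across, 200 mm tall; origin: centre of its underside.
- tube_rack: Bystander: Orange plastic rack, 75 x 150 mm, 100 mm tall with its capped tubes; origin: centre of its underside.
- beaker: Bystander: Glass beaker, 70 mm across, 90 mm tall; origin: centre of its underside.
- reagent_jar: Bystander: Amber jar with blue lid, 72 mm across, 100 mm tall; origin: centre of its underside.
- tip_box: Bystander: Pipette-tip box, black with green lid, 87 x 127 mm, 67 mm tall; origin: centre of its underside.

How it is judged (in metres and radians):
On the way, in this order (a step that is already met when the one before it is completed fails the run):
1. the red-capped rod is lifted out of the rack in the gripper (height (world z) of rod above 0.1 m and contact force between the fingers and rod above 3 N), for 0.2 s.
2. the bare end is through the bore of the first boss head and has not yet entered the second (((y of rod_tip in the frame of stand between -0.03 and 0.033 m and y of rod_cap_end in the frame of stand above 0 m) or (y of rod_tip in the frame of stand between -0.033 and 0.03 m and y of rod_cap_end in the frame of stand below 0 m)) and x of rod in the frame of bore_left between -0.01 and 0.01 m and z of rod in the frame of bore_left between -0.01 and 0.01 m and angle between the x axis of rod and the y axis of stand, either way round below 0.1 rad and contact force between the fingers and rod above 3 N), for 0.1 s.
At the end, for the whole second after the job is handed in: the rod lies in both bores (middle within 5 mm of the bore line, axes within 0.05 rad), cap on one side, bare end 8 to 40 mm out past the other; the gripper grips it (over 5 N), still (under 20 mm/s), pressing on the stand under 3 N; the other two rods within 30 mm of where they lay (((y of rod_tip in the frame of stand between -0.097 and -0.065 m and y of rod_cap_end in the frame of stand above 0 m) or (y of rod_tip in the frame of stand between 0.065 and 0.097 m and y of rod_cap_end in the frame of stand below 0 m)) and x of rod in the frame of bore_left between -0.005 and 0.005 m and z of rod in the frame of bore_left between -0.005 and 0.005 m and angle between the x axis of rod and the y axis of stand, either way round below 0.05 rad and contact force between the fingers and rod above 5 N and contact force between rod and stand below 3 N and linear speed of rod below 0.02 m/s and distance of each of thick_rod, yellow_rod from where it was at the start of the episode below 0.03 m); the arm keeps its last pose, push and grip.
It fails at once if the rod is rammed against the stand (over 30 N) (contact force between rod and stand above 30 N).
It fails at once if another rod or a bystander is moved by more than 30 mm (distance of any of thick_rod, yellow_rod, wash_bottle, tube_rack, beaker, reagent_jar, tip_box from where it was at the start of the episode above 0.03 m).
It also fails if it takes over 48 s, if anything falls off the work surface, if the arm or the gripper's body presses on something with over 40 N, if the wrist force passes 120 N, or if a joint passes its speed limit or range.

ROBOT

A 6-joint arm with a two-finger parallel gripper is mounted at the origin on the work surface. World frame = base frame: x ahead of the robot, y to its left, z up, the work surface at z = 0. Lengths are in mm, angles in degrees, forces in N, time in s.
With the tool pointing down it reaches from about 275 to 875 mm from the base axis. Payload 12.5 kg.
Tool frame: the origin (TCP) lies midway between the tips of the shut fingers; the grasp point (between the pads) lies 19 mm behind it; z points along the fingers, x is the direction in which the jaws open and shut, and the axes are right-handed (so a half turn about z gives the same grasp; the last joint's range is limited). The gripper opens to 85 mm and grips with 20 to 120 N. Pads are 22 mm wide; open, the fingers measure 114 mm over their backs; the gripper's body (76 mm by 85 mm) begins 54 mm behind the grasp point. The pads swing forward as they close: fully open they stand 13 mm farther back than shut.
Start: joints at [70.096, 20.094, 94.641, -0, 65.266, -4.847], TCP at [142.851, 531.11, 231.29] pointing down, gripper open.
Joint ranges: [-157.81, 157.81], [-45, 120.19], [0.68, 151.7], [-89.99, 269.99], [4.06, 180], [-164.3, 164.3]. Speed limits (degrees/s): [127.2, 127.2, 159.86, 180, 180, 180].

INTERFACE

Orientations are given as a 3x3 rotation matrix whose columns are the frame's x, y, z axes.
In Python, from cell import bot gives the robot as it stands.
- The arm moves only by the shell command python3 -m inch 'ROWS' [FORCE]. ROWS is JSON, a list of rows, each a list of 3 entries, a list of its own where there are three numbers: the turn, a rotation vector about the tool's x, y, z in rad, then the shift along the tool's x, y, z in mm, then the opening, from 0 (shut) to 1 (fully open). A call has 1 to 8 rows; each row shifts and turns the commanded pose from where the row before left it, along the tool's axes as they then stand; what a row does not reach is not made up. A row lasts 1/10 s, in which the tool goes at most 50 mm and 8.59 degrees, less where a joint would pass 70% of its speed; a pose out of reach is approached as far as the arm can. A call with a gripper value outside its range is refused whole. The fingers move at their own pace and stop on an object; FORCE is the grip in N (left out, the last holds). Time passes only in rows, so rows that do not move let the fingers close. It gives the time, the measured TCP pose, the force and the opening at its end, in the units of the state.
- bot.read_state(): the state, without advancing time (a new reading comes with each control period).
- bot.get_image(name): name is "scene" or "side" or "wrist"; returns the picture (480x640x3 uint8, red, green, blue); there is no depth.
- bot.get_calibration(name): a dict with "fx", "fy", "cx", "cy" (pixels), "pose" (4x4, takes a point from camera to world coordinates); the wrist camera has in their place "tool_from_camera" (4x4, takes a point from camera to tool coordinates, whose origin is the TCP and whose axes are the tool frame's). Camera axes: x right, y up, looking along -z (the intrinsics and any distortion apply to the point x, -y, -z); pixel columns grow to the right and rows downward; lengths in mm; the calibration is good to about 2 mm. A picture is of the moment at which its call begins: read the wrist's pose just before it. get_calibration takes no time and is no camera call.
- bot.finish_job(): hands the job in, once; it reports no verdict.
The state is a dict: "time": time; "joint_positions": joint angles; "dq": joint speeds; "joint_torque": joint torques, N m; "tool_pos": TCP position; "eef_rot": TCP orientation; "contact_force": force on the tool from outside, world axes, zero at the start; "moment": the same for the moment, N m; "opening": opening from 0.0 (shut) to 1.0 (fully open).
Only numpy, scipy, OpenCV 4.12 (cv2) and the standard library are available. Lean on these libraries where they do the work, as an engineer would, in place of code of your own. Each camera call takes 0.05 s, during which the arm holds its last target.

## Working session

There is one attempt and no reset: what is moved stays moved. The work goes in short steps, Python scripts to look and compute and a shell command to move; the robot and the scene stay as the last step left them, time stands still between calls to the robot, and variables do not carry over. Pictures are saved under pics/ and viewed, and the job is handed in when it is done.

```bash
ls; mkdir -p pics; python3 - <<'E'
from cell import bot
import cv2
s=bot.read_state();print(s)
for n in ("scene","side","wrist"):
    cv2.imwrite(f"pics/{n}0.png",bot.get_image(n)[:,:,::-1])
    print(n,bot.get_calibration(n))
E
```

```text
pics
{'time': 0.0, 'joint_positions': array([ 7.00954660e+01,  2.01234017e+01,  9.46787783e+01, -1.41530845e-03,
        6.52668635e+01, -4.84727578e+00]), 'dq': array([-0.0005973 ,  0.01458025,  0.02564829,  0.00097798, -0.06585488,
       -0.06116765]), 'joint_torque': array([-7.75195786e-04, -5.06095827e+01, -2.91415572e+01, -1.22903516e-04,
        4.41612443e-03,  3.77154299e-05]), 'tool_pos': array([142.74256383, 530.78939399, 230.75524769]), 'eef_rot': array([[ 2.59773981e-01,  9.65669368e-01, -3.89163647e-04],
       [ 9.65668697e-01, -2.59774260e-01, -1.14068664e-03],
       [-1.20262084e-03, -7.94824426e-05, -9.99999274e-01]]), 'contact_force': array([ 0.3208961 , -0.02726372,  0.08472243]), 'moment': array([-0.03694032,  0.02801289,  0.02242236]), 'opening': 1.0007213114910178}
scene {'fx': 444.7488766917194, 'fy': 444.7488766917194, 'cx': 323.8744231079523, 'cy': 241.4719460881748, 'pose': array([[ 7.96486552e-01, -5.05206922e-01,  3.32227540e-01,
         8.90787125e+02],
       [ 6.04592011e-01,  6.73424292e-01, -4.25403600e-01,
        -4.96031455e+02],
       [-8.8132
[... 383 characters left out ...]
5.17848011e-01, -5.45169980e-01,
        -6.96645330e+02],
       [ 8.04030220e-03,  7.29855173e-01,  6.83554519e-01,
         9.24401145e+02],
       [ 0.00000000e+00,  0.00000000e+00,  0.00000000e+00,
         1.00000000e+00]])}
wrist {'fx': 426.8743065801224, 'fy': 426.8743065801224, 'cx': 313.97896251958923, 'cy': 243.4004065358242, 'tool_from_camera': array([[ 9.99999907e-01, -4.23579392e-04,  8.00796191e-05,
        -9.56831861e-01],
       [-3.81906575e-04, -9.56667022e-01, -2.91183901e-01,
        -7.53237295e+01],
       [ 1.99949030e-04,  2.91183843e-01, -9.56667094e-01,
        -1.42734010e+02],
       [ 0.00000000e+00,  0.00000000e+00,  0.00000000e+00,
         1.00000000e+00]])}
```

View pics/scene0.png

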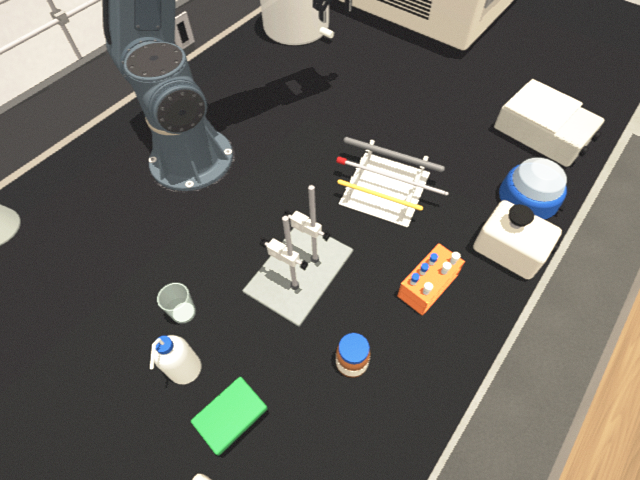

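View pics/side0.png

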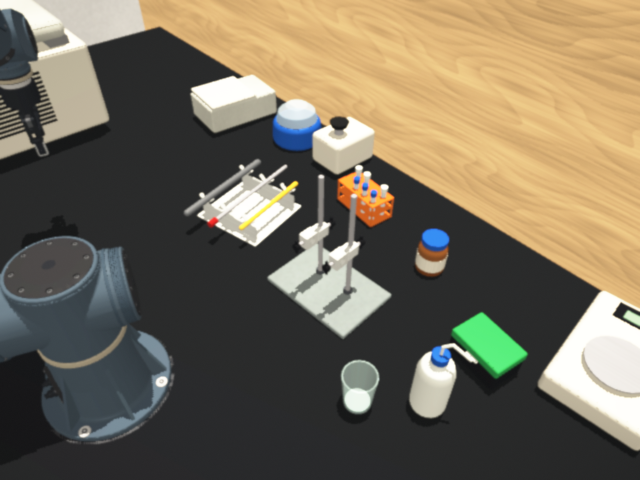

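View pics/wrist0.png

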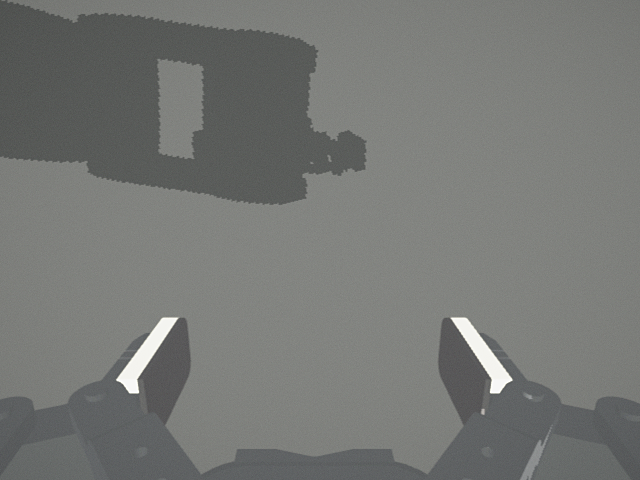

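The scene view shows the rod's red cap at (341,161) and its bare end at about (447,193). It lies between the grey rod and the yellow one, with the stand at about (300,260). In the side view the cap is at (213,222) and the bare end at (286,168). Next I'll zoom in.

```bash
cat > h.py <<'E'
import numpy as np,cv2
from cell import bot
C={n:bot.get_calibration(n) for n in("scene","side","wrist")}
def cam(n,st=None):
    c=C[n]
    if n=="wrist":
        T=np.eye(4);T[:3,:3]=st["eef_rot"];T[:3,3]=st["tool_pos"];return c,T@c["tool_from_camera"]
    return c,c["pose"]
def ray(n,u,v,st=None):
    c,P=cam(n,st)
    d=P[:3,:3]@np.array([(u-c["cx"])/c["fx"],-(v-c["cy"])/c["fy"],-1]);return P[:3,3],d/np.linalg.norm(d)
def plane(n,u,v,z,st=None):
    o,d=ray(n,u,v,st);return o+d*(z-o[2])/d[2]
def proj(n,X,st=None):
    c,P=cam(n,st);p=P[:3,:3].T@(np.array(X,float)-P[:3,3]);return np.array([c["cx"]+c["fx"]*p[0]/-p[2],c["cy"]-c["fy"]*p[1]/-p[2]])
def tri(*rs):
    A=np.zeros((3,3));b=np.zeros(3)
    for o,d in rs:
        M=np.eye(3)-np.outer(d,d);A+=M;b+=M@o
    X=np.linalg.solve(A,b);return X,[np.linalg.norm((np.eye(3)-np.outer(d,d))@(X-o)) for o,d in rs]
def crop(src,dst,x,y,w,h,k):
    im=cv2.imread(src)[y:y+h,x:x+w];cv2.imwrite(dst,cv2.resize(im,None,fx=k,fy=k,interpolation=cv2.INTER_CUBIC))
E
python3 - <<'E'
from h import *
crop("pics/scene0.png","pics/a1.png",330,130,130,100,6)
crop("pics/side0.png","pics/a2.png",180,145,130,100,6)
crop("pics/scene0.png","pics/a3.png",235,180,125,145,4)
crop("pics/side0.png","pics/a4.png",265,170,130,165,3.6)
for n in("scene","side"):
    h=cv2.cvtColor(cv2.imread(f"pics/{n}0.png"),cv2.COLOR_BGR2HSV)
    m=(((h[...,0]<4)|(h[...,0]>174))&(h[...,1]>180)&(h[...,2]>90)).astype(np.uint8)
    k,l,st,ce=cv2.connectedComponentsWithStats(m)
    for i in range(1,k):
        if st[i,4]>8: print(n,st[i],ce[i],plane(n,*ce[i],57))
print("tip",plane("scene",447,193,57),plane("side",286.5,168,57))
E
```

```text
scene [337 157   7   7  23] [339.65217391 160.7826087 ] [393.18640142 219.66117899  57.        ]
side [208 218   9   9  49] [211.93877551 222.30612245] [395.52583925 220.02904664  57.        ]
tip [692.02150877 297.87186141  57.        ] [689.4218571  282.65420068  57.        ]
```

View pics/a1.png

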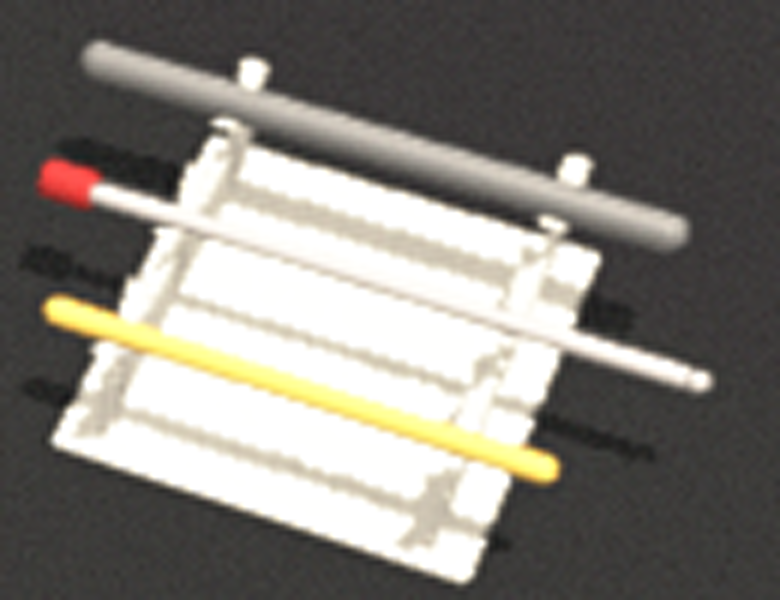

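View pics/a2.png

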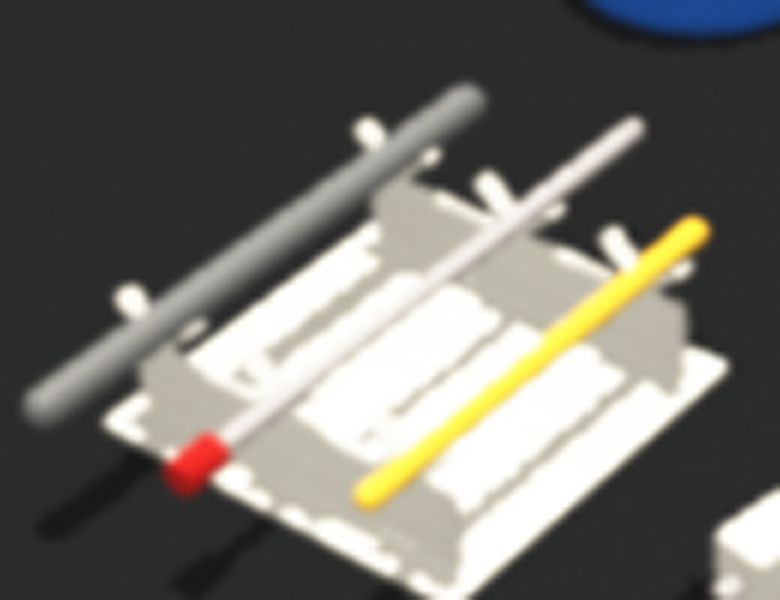

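View pics/a3.png

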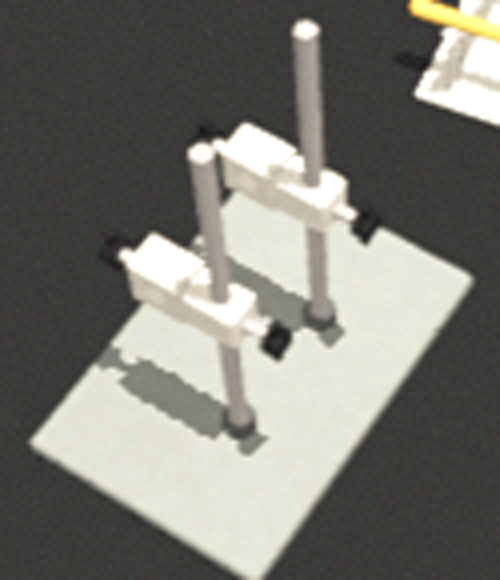

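View pics/a4.png

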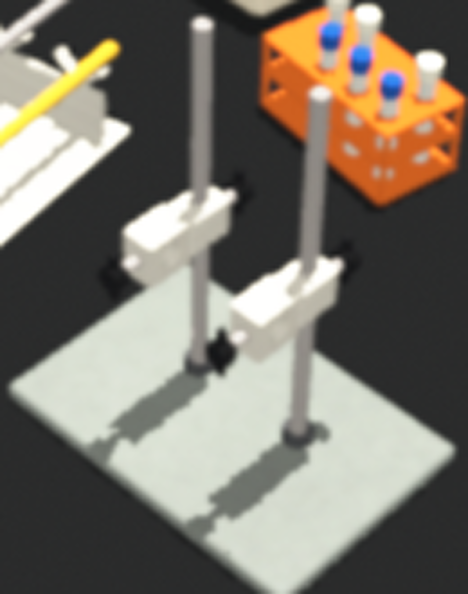

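```bash
python3 - <<'E'
from h import *
f=lambda p,o,k:((p[0]+.5)/k-.5+o[0],(p[1]+.5)/k-.5+o[1])
S1=lambda *p:f(p,(330,130),6);D1=lambda *p:f(p,(180,145),6)
S2=lambda *p:f(p,(235,180),4);D2=lambda *p:f(p,(265,170),3.6)
def T(name,a,b):
    X,e=tri(ray("scene",*a),ray("side",*b));print(name,X.round(1),np.round(e,1));return X
c=T("cap",S1(45,180),D1(180,478));t=T("tip",S1(710,381),D1(640,124));print(np.linalg.norm(c-t))
gs=T("g1",S1(95,57),D1(40,405));ge=T("g2",S1(675,232),D1(470,98));print(np.linalg.norm(gs-ge))
ys=T("y1",S1(55,308),D1(368,495));ye=T("y2",S1(548,467),D1(697,228));print(np.linalg.norm(ys-ye))
r=T("uprR",S2(201,150),D2(320,92));l=T("uprL",S2(306,26),D2(202,22));print(np.linalg.norm(r-l))
r0=T("baseR",S2(240,423),D2(297,437));l0=T("baseL",S2(320,316),D2(198,365));
print("yaw uprights",np.degrees(np.arctan2(*(l-r)[:2]*[1,1])))
for nm,p in(("left",(32,442)),("bot",(260,578)),("right",(473,275))):print(nm,plane("scene",*S2(*p),14).round(1))
for nm,p in(("sl",(10,388)),("sr",(455,450)),("sb",(285,594))):print(nm,plane("side",*D2(*p),14).round(1))
# block faces: top corner near robot
E
```

```text
cap [386.1 216.7  58.8] [0.8 0.8]
tip [695.5 293.6  60.2] [2.2 2.2]
318.86292201147626
g1 [362.3 289.6  66.2] [1.1 1.1]
g2 [641.2 357.8  65.6] [1.5 1.5]
287.16630670073005
y1 [438.3 152.7  62.6] [1.4 1.4]
y2 [662.5 208.8  61.2] [1.8 1.8]
231.11810568083345
uprR [ 525.2 -148.8  301.4] [1.4 1.4]
uprL [518.5 -58.7 301.7] [1.5 1.5]
90.36716271020387
baseR [ 525.2 -148.6   14.6] [1.6 1.6]
baseL [518.1 -58.9  15.6] [1.2 1.2]
yaw uprights -4.270073378265607
left [ 430.8 -233.3   14. ]
bot [ 597.8 -218.1   14. ]
right [577.3  26.8  14. ]
sl [409.8   7.2  14. ]
sr [ 595.6 -225.3   14. ]
sb [ 434.2 -235.9   14. ]
```

```bash
cat >> h.py <<'E'
from scipy.spatial.transform import Rotation as Ro
def down(yaw):
    a=np.radians(yaw);x=np.array([np.cos(a),np.sin(a),0]);z=np.array([0,0,-1.]);return np.c_[x,np.cross(z,x),z]
def go(pos,yaw):
    s=bot.read_state();R=s["eef_rot"];G=down(yaw)
    rv=Ro.from_matrix(R.T@G).as_rotvec()
    print("rotvec",rv.round(4),"deg",np.degrees(np.linalg.norm(rv)).round(2))
    d=np.array(pos)-s["tool_pos"];print("shift before turn",(R.T@d).round(1),"after",(G.T@d).round(1),"len",np.linalg.norm(d).round(1))
def st():
    s=bot.read_state();print(s["time"].__round__(2),s["tool_pos"].round(2),"yaw",np.degrees(np.arctan2(s["eef_rot"][1,0],s["eef_rot"][0,0])).round(2),"z",s["eef_rot"][:,2].round(4),"F",s["contact_force"].round(2),"M",s["moment"].round(2),"op",round(s["opening"],3),"q",s["joint_positions"].round(1));return s
E
python3 - <<'E'
from h import *
go([493,243,165],104)
E
```

```text
rotvec [-3.000e-04  8.000e-04 -5.071e-01] deg 29.06
shift before turn [-187.  413.   66.] after [-364.1  270.2   65.9] len 458.1
```

```bash
python3 -m inch '[[[0,0,-0.127],[0,0,0],0.6],[[0,0,-0.127],[0,0,0],0.6],[[0,0,-0.127],[0,0,0],0.6],[[0,0,-0.126],[0,0,0],0.6],[[0,0,0],[-36,27,0],0.6],[[0,0,0],[-36,27,0],0.6],[[0,0,0],[-36,27,0],0.6],[[0,0,0],[-36,27,0],0.6]]'; python3 -m inch '[[[0,0,0],[-36,27,10],0.6],[[0,0,0],[-36,27,10],0.6],[[0,0,0],[-36,27,10],0.6],[[0,0,0],[-36,27,10],0.6],[[0,0,0],[-36,27,10],0.6],[[0,0,0],[-36,27,10],0.6],[[0,0,0],[0,0,0],0.6],[[0,0,0],[0,0,0],0.6]]'
python3 - <<'E'
from h import *
s=st();cv2.imwrite("pics/w1.png",bot.get_image("wrist")[:,:,::-1])
go([493,243,165],104)
E
```

```text
time: 0.95
tool_pos: [283.5, 416.2, 231.2]
eef_rot: [[-0.242, 0.97, -0.0], [0.97, 0.242, -0.0], [-0.0, -0.0, -1.0]]
contact_force: [0.6, 0.6, 0.2]
opening: 0.6
time: 1.75
tool_pos: [492.0, 246.4, 170.7]
eef_rot: [[-0.24, 0.971, -0.001], [0.971, 0.24, -0.0], [-0.0, -0.001, -1.0]]
contact_force: [-0.4, 0.8, -0.2]
opening: 0.6
1.75 [491.97 246.43 170.75] yaw 103.89 z [-1.2e-03 -3.0e-04 -1.0e+00] F [-0.37  0.83 -0.19] M [-0.01 -0.04  0.01] op 0.6 q [ 21.8  24.2  98.    0.   57.9 -82.1]
rotvec [-0.0007 -0.0001 -0.0006] deg 0.05
shift before turn [-4.4  0.5  6.1] after [-4.4  0.5  6.1] len 7.6
```

View pics/w1.png

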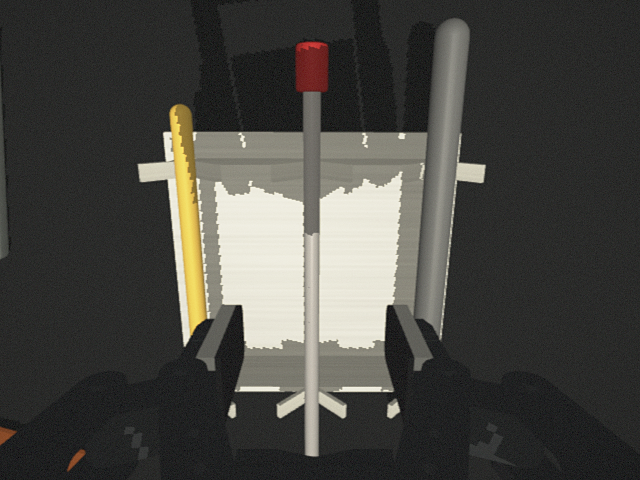

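The wrist view shows the rod running straight down column 312. The cap's outer face is at about row 43 and the bare end at about row 456.

```bash
python3 - <<'E'
from h import *
s=bot.read_state()
c=plane("wrist",312.3,42,57,s);e=plane("wrist",312,92,57,s);t=plane("wrist",311.8,457,57,s);m=plane("wrist",312.2,250,57,s)
print(c,e,t,np.linalg.norm(c-t),np.linalg.norm(c-e))
d=(t-e)/np.linalg.norm(t-e);y=np.degrees(np.arctan2(d[1],d[0]));print("yaw",y, "rod mid from tip",t-160*d,"from e",e-d*0+135*d)
G=e+(135-49)*d;G2=t-209*d;print(G,G2)
print(proj("wrist",[493,243,57],s))
go([(G+G2)[0]/2,(G+G2)[1]/2,38],y+90)
E
```

```text
[381.76864283 218.54594939  57.        ] [407.00133451 224.62517464  57.        ] [654.93135373 285.87605199  57.        ] 281.3382472090279 25.954685690030203
yaw 13.877002392038854 rod mid from tip [499.60130139 247.5019091   57.        ] from e [538.06106617 257.0033577   57.        ]
[490.49123764 245.25127644  57.        ] [452.03147287 235.74982784  57.        ]
[307.47773421 240.4231386 ]
rotvec [-0.0007 -0.0001  0.0015] deg 0.1
shift before turn [ -1.6 -21.1 133.1] after [ -1.6 -21.2 133.1] len 134.8
```

```bash
python3 -m inch '[[[0,0,0],[-1.2,-1.3,40],0.6],[[0,0,0],[0,0,40],0.6],[[0,0,0],[0,0,30],0.6],[[0,0,0],[0,0,15],0.6],[[0,0,0],[0,0,7.5],0.6],[[0,0,0],[0,0,0],0.6],[[0,0,0],[0,0,0],0.6]]' 
python3 - <<'E'
from h import *
s=st();cv2.imwrite("pics/w2.png",bot.get_image("wrist")[:,:,::-1])
E
```

```text
time: 2.5
tool_pos: [491.5, 246.1, 40.1]
eef_rot: [[-0.242, 0.97, 0.002], [0.97, 0.242, 0.001], [0.0, 0.002, -1.0]]
contact_force: [-0.3, -0.0, -0.2]
opening: 0.599
2.5 [491.54 246.12  40.1 ] yaw 104.01 z [ 1.8e-03  7.0e-04 -1.0e+00] F [-0.31 -0.01 -0.22] M [ 0.   -0.04 -0.04] op 0.599 q [ 21.7  35.4 102.2  -0.   42.2 -82.3]
```

View pics/w2.png

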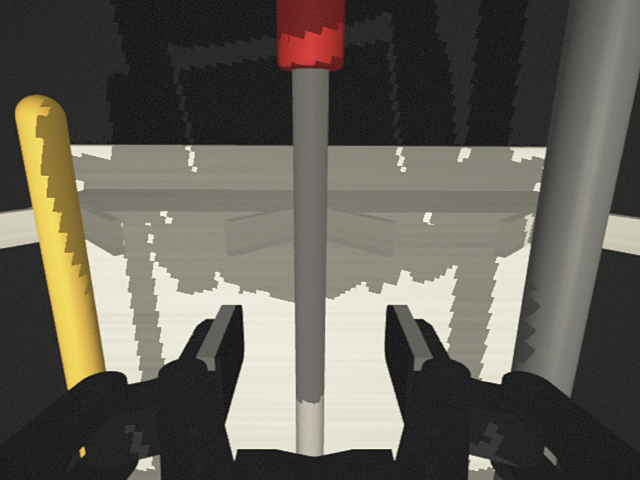

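```bash
python3 -m inch '[[[0,0,0],[-1,0,2],0.6],[[0,0,0],[0,0,0],0],[[0,0,0],[0,0,0],0],[[0,0,0],[0,0,0],0],[[0,0,0],[0,0,0],0],[[0,0,0],[0,0,0],0],[[0,0,0],[0,0,0],0],[[0,0,0],[0,0,0],0]]' 60
python3 - <<'E'
from h import *
s=st();cv2.imwrite("pics/w3.png",bot.get_image("wrist")[:,:,::-1])
E
```

```text
time: 3.35
tool_pos: [491.3, 244.6, 37.0]
eef_rot: [[-0.242, 0.97, 0.0], [0.97, 0.242, 0.0], [-0.0, 0.0, -1.0]]
contact_force: [-0.6, -0.3, 5.3]
opening: 0.09
3.35 [491.25 244.6   36.98] yaw 103.99 z [ 2.e-04  0.e+00 -1.e+00] F [-0.65 -0.3   5.3 ] M [-0.27  0.17 -0.06] op 0.09 q [ 21.6  35.7 102.3  -0.   42.  -82.4]
```

View pics/w3.png

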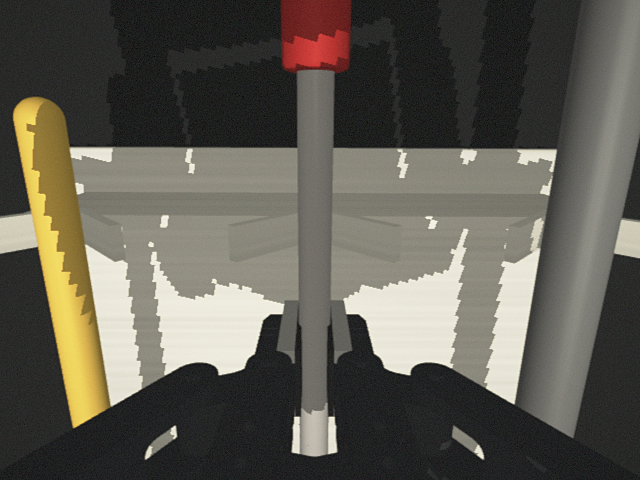

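```bash
python3 -m inch '[[[0,0,0],[0,0,-5],0],[[0,0,0],[0,0,-10],0],[[0,0,0],[0,0,-20],0],[[0,0,0],[0,0,-40],0],[[0,0,0],[0,0,-40],0],[[0,0,0],[0,0,-30],0],[[0,0,0],[0,0,0],0],[[0,0,0],[0,0,0],0]]' 
python3 - <<'E'
from h import *
s=st();
for n in("scene","side","wrist"):cv2.imwrite(f"pics/{n}4.png",bot.get_image(n)[:,:,::-1])
crop("pics/side4.png","pics/b2.png",150,100,180,135,4.4)
go([419.7,-51.2,310],4.4)
E
```

```text
time: 4.2
tool_pos: [491.1, 244.7, 182.4]
eef_rot: [[-0.242, 0.97, 0.001], [0.97, 0.242, 0.0], [0.0, 0.001, -1.0]]
contact_force: [0.1, -0.2, -1.1]
opening: 0.096
4.2 [491.09 244.67 182.37] yaw 104.0 z [ 1.e-03  4.e-04 -1.e+00] F [ 0.11 -0.18 -1.09] M [ 0.   -0.01 -0.01] op 0.096 q [ 21.6  23.1  97.7   0.   59.1 -82.4]
rotvec [-1.3000e-03  2.1000e-03  1.7382e+00] deg 99.59
shift before turn [-269.8 -140.5 -129. ] after [ -93.3  289.3 -129.4] len 330.4
```

View pics/b2.png

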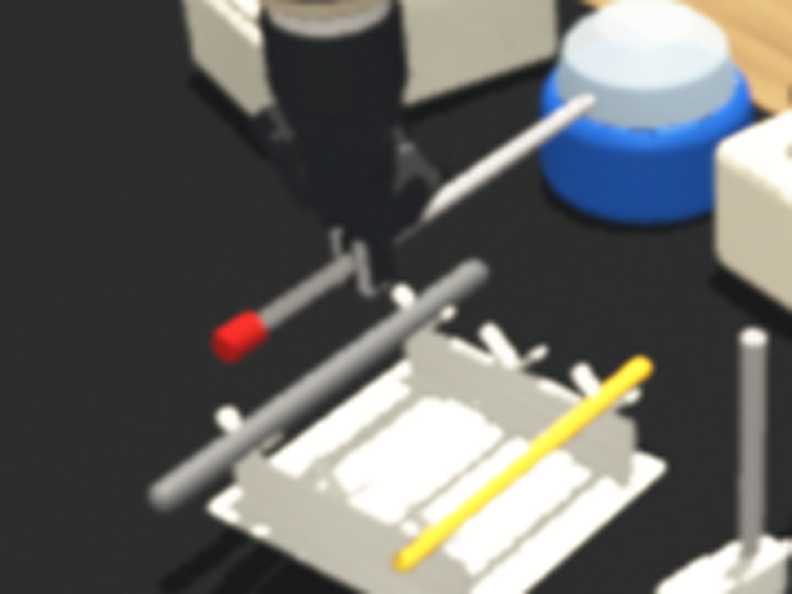

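View pics/wrist4.png

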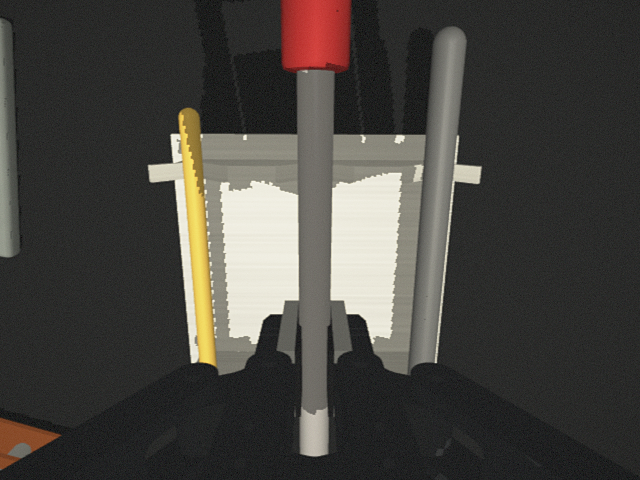

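The rod is lifted level: in the wrist image its cap edge is still at row 70, as it was in the rack. Next I'll go up, turn, and look at the stand from above.

```bash
python3 -m inch '[[[0,0,0.1],[0,0,-43],0],[[0,0,0.145],[0,0,-43],0],[[0,0,0.145],[0,0,-43],0],[[0,0,0.145],[0,0,0],0],[[0,0,0.145],[0,0,0],0],[[0,0,0.145],[0,0,0],0],[[0,0,0.145],[0,0,0],0],[[0,0,0.145],[0,0,0],0]]'; python3 -m inch '[[[0,0,0.145],[0,0,0],0],[[0,0,0.145],[0,0,0],0],[[0,0,0.145],[0,0,0],0],[[0,0,0.145],[0,0,0],0],[[0,0,0.1],[0,0,0],0],[[0,0,0],[0,0,0],0],[[0,0,0],[0,0,0],0]]'
python3 - <<'E'
from h import *
s=st();
go([419.7,-51.2,310],4.4)
E
```

```text
time: 5.15
tool_pos: [490.9, 244.5, 309.6]
eef_rot: [[0.769, 0.64, -0.002], [0.64, -0.769, -0.001], [-0.002, -0.001, -1.0]]
contact_force: [-0.1, 0.1, -0.8]
opening: 0.091
time: 5.85
tool_pos: [491.0, 244.6, 310.0]
eef_rot: [[1.0, 0.023, -0.001], [0.023, -1.0, -0.001], [-0.001, 0.0, -1.0]]
contact_force: [0.2, 0.1, -0.7]
opening: 0.095
5.85 [491.02 244.57 310.03] yaw 1.32 z [-1.3e-03 -5.0e-04 -1.0e+00] F [ 0.21  0.08 -0.66] M [ 0.04 -0.05  0.02] op 0.095 q [21.6 16.  88.9  0.  75.1 20.3]
rotvec [ 0.0004  0.0013 -0.0537] deg 3.08
shift before turn [-78.1 294.    0.3] after [-93.8 289.4   0. ] len 304.3
```

```bash
python3 -m inch '[[[0,0,-0.054],[0,0,0],0],[[0,0,0],[-20,30,0],0],[[0,0,0],[-20,45,0],0],[[0,0,0],[-20,45,0],0],[[0,0,0],[-20,45,0],0],[[0,0,0],[-14,45,0],0],[[0,0,0],[0,45,0],0],[[0,0,0],[0,34,0],0]]';python3 -m inch '[[[0,0,0],[0,0,0],0],[[0,0,0],[0,0,0],0]]'
python3 - <<'E'
from h import *
s=st();
cv2.imwrite(f"pics/w5.png",bot.get_image("wrist")[:,:,::-1])
E
```

```text
time: 6.65
tool_pos: [418.3, -52.7, 310.9]
eef_rot: [[0.997, 0.076, 0.0], [0.076, -0.997, -0.0], [0.0, 0.0, -1.0]]
contact_force: [0.8, 0.7, -1.0]
opening: 0.091
time: 6.85
tool_pos: [418.6, -50.9, 310.5]
eef_rot: [[0.997, 0.074, -0.001], [0.074, -0.997, 0.0], [-0.001, -0.0, -1.0]]
contact_force: [0.2, 0.4, -0.8]
opening: 0.091
6.85 [418.63 -50.86 310.53] yaw 4.25 z [-6.e-04  4.e-04 -1.e+00] F [ 0.23  0.38 -0.75] M [ 0.04  0.02 -0.01] op 0.091 q [-13.3   1.6 105.8   0.   72.6 -17.5]
```

View pics/w5.png

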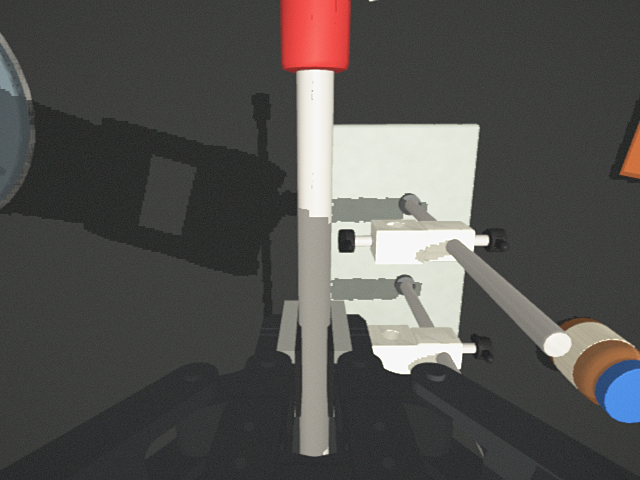

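```bash
python3 - <<'E'
from h import *
crop("pics/w5.png","pics/b5.png",325,185,200,200,3)
s=bot.read_state()
# predicted 
m=np.array([484,-106.5]);sx=np.array([.997,.0745]);sy=np.array([-.0745,.997])
for nm,a,b,z in(("L top robot-near/+y",-17,57,167),("L top -x,-y",-17,33,167),("L +x edge +y",17,57,167),("R",-17,-33,167),("uprL top",38,45,300),("screwL",-43,45,150)):
    p=m+a*sx+b*sy;print(nm,proj("wrist",[*p,z],s).round(1))
E
```

```text
L top robot-near/+y [379.2 230.4]
L top -x,-y [377.7 263. ]
L +x edge +y [428.2 230.5]
R [373.8 345.3]
uprL top [561.5 345.4]
screwL [340.1 240. ]
```

View pics/b5.png

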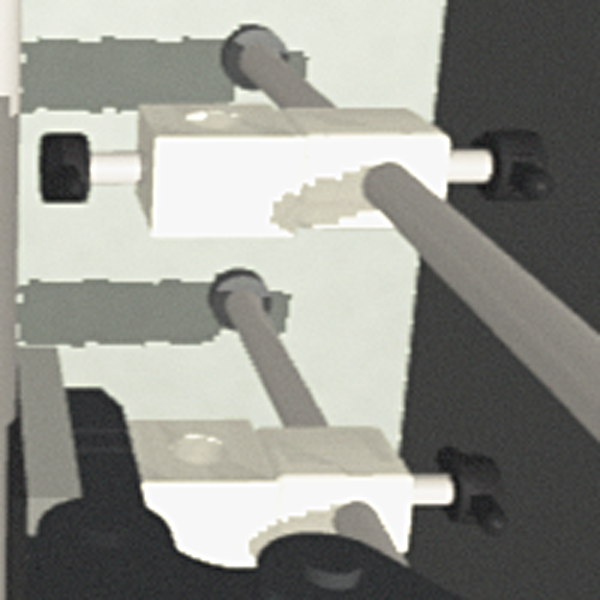

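```bash
python3 - <<'E'
from h import *
s=bot.read_state();g=cv2.cvtColor(cv2.imread("pics/w5.png"),cv2.COLOR_BGR2GRAY).astype(float)
R=s["eef_rot"];tp=s["tool_pos"]
def loc(p):return R.T@(p-tp)
def edge(row,a,b,thr):
    v=g[row,a:b];i=np.argmax(v>thr);return a+i-1+(thr-v[i-1])/(v[i]-v[i-1])
print(g[245,366:384].round(),g[350,362:384].round())
for rows,a,b in((range(234,262,3),362,390),(range(347,357,2),355,390)):
    for r in rows:
        v=g[r,a:b];thr=(v.max()+np.median(v[2:7]))/2 if a>360 else 225
        u=edge(r,a,b,228);print(r,round(u,2),loc(plane("wrist",u,r,167,s)).round(2)[:2],plane("wrist",u,r,167,s)[:2].round(1))
# rod edges
for r in(90,120,150,180,240,280):
    v=g[r,285:345];w=np.where(v>np.percentile(v,50)*.7)[0] ;c=285+(w[0]+w[-1])/2
    print("rod",r,w[0]+285,w[-1]+285,loc(plane("wrist",c,r,tp[2]+20,s)).round(2))
for nm,u,v,z in(("holeL",396.7,224,150),("holeR",391.3,334.2,150)):print(nm,loc(plane("wrist",u,v,z,s)).round(2),plane("wrist",u,v,z,s).round(1))
E
```

```text
[228. 229. 230. 232. 206. 156. 145. 152. 158. 165. 248. 251. 248. 247.
 247. 247. 247. 247.] [ 44.  50.  49.  52.  50.  53.  49.  49.  49.  33.  95. 254. 255. 248.
 247. 247. 247. 247. 247. 247. 247. 247.]
234 362.27 [32.29  6.66] [451.3 -54.4]
237 375.97 [41.93  8.83] [461.1 -55.8]
240 380.0 [44.84 11.01] [464.2 -57.8]
243 365.75 [34.95 13.21] [454.5 -60.7]
246 375.75 [42.05 15.41] [461.7 -62.4]
249 364.25 [34.05 17.63] [453.9 -65.2]
252 362.0 [32.54 19.85] [452.6 -67.5]
255 369.67 [38.04 22.08] [458.2 -69.3]
258 364.5 [34.46 24.32] [454.8 -71.8]
261 366.67 [36.08 26.57] [456.6 -74. ]
347 371.97 [42.6  95.49] [ 468.3 -142.2]
349 372.79 [43.28 97.2 ] [ 469.1 -143.8]
351 372.97 [43.49 98.92] [ 469.4 -145.5]
353 373.79 [ 44.19 100.64] [ 470.2 -147.2]
355 376.58 [ 46.39 102.37] [ 472.6 -148.8]
rod 90 297 333 [ -1.01 -79.8  -19.97]
rod 120 298 332 [ -1.   -71.99 -19.97]
rod 150 298 344 [  0.7  -63.87 -19.97]
rod 180 298 344 [  0.74 -55.41 -19.98]
rod 240 298 337 [ -0.22 -37.42 -19.98]
rod 280 298 344 [  0.9  -24.54 -19.99]
holeL [ 59.25   3.82 160.57] [478.  -49.5 150. ]
holeR [ 60.09  94.05 160.53] [ 485.6 -139.4  150. ]
```

The zoomed crop shows the left block's top-face edge at column 375.8, and the bores at about (396.7,224) and (391.3,334). In world coordinates the bore line passes (480.2,-62.3) and (487.5,-152.0), yaw 4.7°. The fixed cameras put its midpoint at (484,-106.5), which agrees to within 1 mm. Now I'll go to the pre-insert pose.

```bash
python3 - <<'E'
from h import *
go([460.6,175.9,310.5],4.68)
E
python3 -m inch '[[[0,0,-0.0075],[0,-30,0],0],[[0,0,0],[15,-45,0],0],[[0,0,0],[15,-45,0],0],[[0,0,0],[15,-45,0],0],[[0,0,0],[14,-40,0],0],[[0,0,0],[0,-20,0],0],[[0,0,0],[0,0,0],0],[[0,0,0],[0,0,0],0]]'
python3 - <<'E'
from h import *
st();go([460.6,175.9,130],4.68)
E
```

```text
rotvec [-0.0004  0.0004 -0.0066] deg 0.38
shift before turn [ 5.880e+01 -2.223e+02  2.000e-01] after [ 6.02e+01 -2.22e+02  1.00e-01] len 230.0
time: 7.7
tool_pos: [458.9, 179.3, 310.6]
eef_rot: [[0.996, 0.084, -0.001], [0.084, -0.996, -0.0], [-0.001, 0.0, -1.0]]
contact_force: [-1.1, 0.0, -0.7]
opening: 0.098
7.7 [458.9  179.26 310.58] yaw 4.84 z [-5.e-04 -3.e-04 -1.e+00] F [-1.11  0.05 -0.67] M [-0.02  0.03 -0.01] op 0.098 q [15.9  9.7 96.8 -0.  73.5 11.1]
rotvec [0.0003 0.0005 0.0028] deg 0.16
shift before turn [  1.5   3.4 180.6] after [  1.4   3.5 180.6] len 180.6
```

```bash
python3 -m inch '[[[0,0,0],[1.4,0,40],0],[[0,0,0],[0,0,45],0],[[0,0,0],[0,0,45],0],[[0,0,0],[0,0,30],0],[[0,0,0],[0,0,15],0],[[0,0,0],[0,0,5],0],[[0,0,0],[0,0,0],0],[[0,0,0],[0,0,0],0]]'
python3 - <<'E'
from h import *
st()
for n in("scene","side"):cv2.imwrite(f"pics/{n}6.png",bot.get_image(n)[:,:,::-1])
go([460.6,175.9,130],4.68)
crop("pics/scene6.png","pics/c1.png",220,130,160,140,4.8)
crop("pics/side6.png","pics/c2.png",215,160,150,130,5)
E
```

```text
time: 8.5
tool_pos: [461.5, 178.5, 131.9]
eef_rot: [[0.997, 0.081, 0.002], [0.081, -0.997, 0.0], [0.002, -0.0, -1.0]]
contact_force: [0.3, 0.6, 0.5]
opening: 0.09
8.5 [461.46 178.54 131.86] yaw 4.66 z [ 1.6e-03  4.0e-04 -1.0e+00] F [0.27 0.64 0.5 ] M [ 0.02 -0.04 -0.01] op 0.09 q [ 15.8  22.1 108.   -0.   49.8  11.1]
rotvec [-0.0003 -0.0019 -0.0002] deg 0.11
shift before turn [-1.1  2.7  1.9] after [-1.1  2.7  1.9] len 3.5
```

View pics/c1.png

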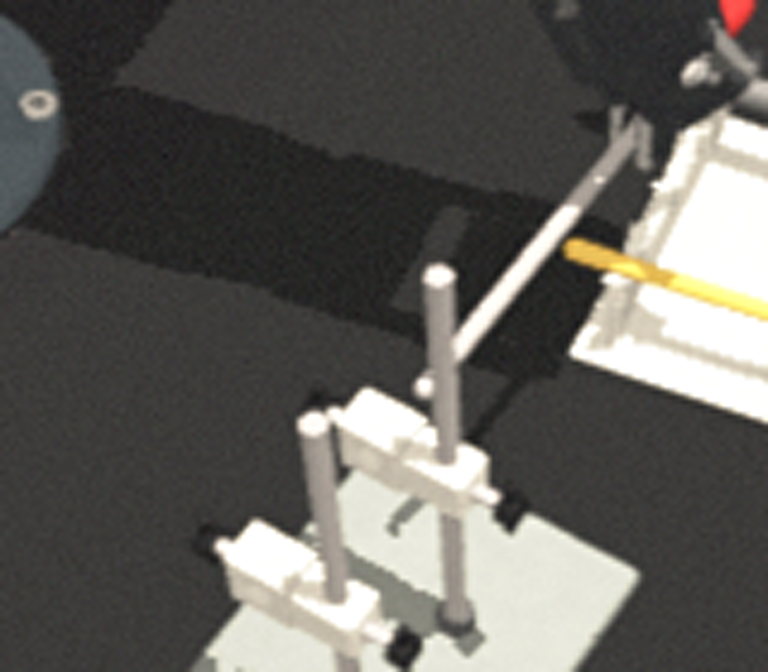

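View pics/c2.png

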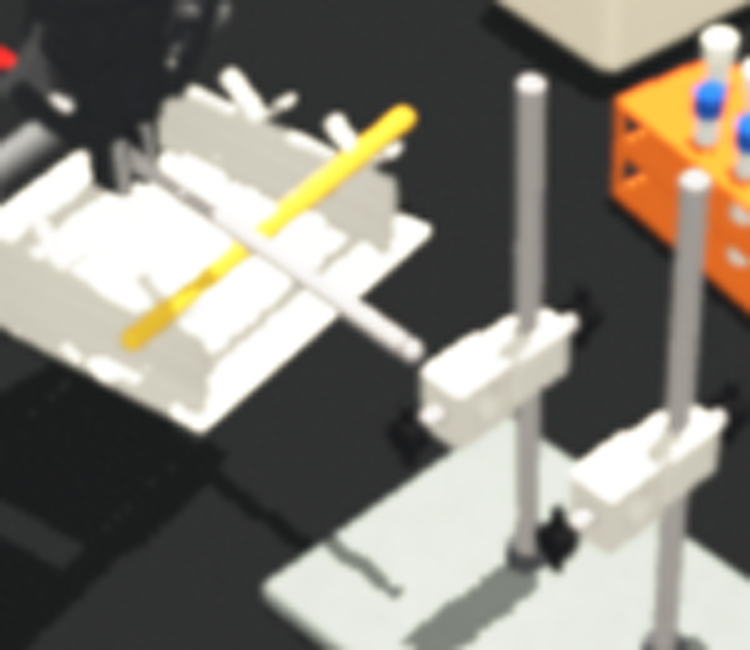

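```bash
python3 - <<'E'
from h import *
f=lambda p,o,k:((p[0]+.5)/k-.5+o[0],(p[1]+.5)/k-.5+o[1])
S=lambda *p:f(p,(220,130),4.8);D=lambda *p:f(p,(215,160),5)
X,e=tri(ray("scene",*S(422,390)),ray("side",*D(420,354)));print("tip",X.round(1),e)
s=bot.read_state();d=s["eef_rot"][:,1];t=s["tool_pos"]+[0,0,20]+209*d;print("pred tip",t.round(1), proj("scene",t),S(422,390),proj("side",t),D(420,354))
for fr in(60,100,150,200):
    q=s["tool_pos"]+[0,0,20]+fr*d;a=proj("scene",q);b=proj("side",q);print(fr,((a-[220,130]+.5)*4.8-.5).round(),((b-[215,160]+.5)*5-.5).round())
m=np.array([483.8,-107.2]);sx=np.array([.9967,.0816]);sy=np.array([-.0816,.9967])
for nm,a,b,z in(("exitL",0,33,150),("exitR",0,-57,150),("L top ",-17,57,167),("L t2",-17,33,167),("R t",-17,-33,167),("R t2",-17,-57,167),("uprL",38,45,300),("uprR",38,-45,300)):
    p=[*(m+a*sx+b*sy),z];print(nm,((proj("scene",p)-[220,130]+.5)*4.8-.5).round(),((proj("side",p)-[215,160]+.5)*5-.5).round())
E
```

```text
tip [478.5 -29.7 154.1] [np.float64(2.283411306869887), np.float64(2.283411306869901)]
pred tip [478.4 -29.6 151.8] [307.24159964 212.31819083] (307.52083333333337, 210.85416666666669) [297.86507808 230.41541003] (298.6, 230.4)
60 [579. 201.] [200. 207.]
100 [539. 252.] [256. 245.]
150 [486. 317.] [327. 294.]
200 [431. 385.] [402. 345.]
exitL [367. 462.] [485. 406.]
exitR [257. 598.] [636. 509.]
L top  [364. 392.] [419. 370.]
L t2 [336. 426.] [458. 397.]
R t [254. 524.] [568. 472.]
R t2 [223. 562.] [610. 501.]
uprL [437. 278.] [528.  82.]
uprR [312. 426.] [692. 178.]
```

```bash
python3 -m inch '[[[0,0,0],[0,0,0],0],[[0,0,0],[0,0,0],0],[[0,0,0],[0,0,0],0]]'
python3 - <<'E'
from h import *
for i in range(1):
    st();go([460.6,175.9,130],4.68)
E
```

```text
time: 8.9
tool_pos: [461.0, 178.7, 131.0]
eef_rot: [[0.997, 0.081, 0.0], [0.081, -0.997, 0.0], [0.0, -0.0, -1.0]]
contact_force: [0.2, 0.1, 0.4]
opening: 0.091
8.9 [460.95 178.69 131.01] yaw 4.67 z [ 4.e-04  1.e-04 -1.e+00] F [0.23 0.15 0.44] M [ 0.07 -0.02 -0.03] op 0.091 q [ 15.8  22.2 108.    0.   49.7  11.1]
rotvec [-0.0001 -0.0004 -0.0001] deg 0.02
shift before turn [-0.6  2.8  1. ] after [-0.6  2.8  1. ] len 3.0
```

```bash
python3 -m inch '[[[0,0,0],[-0.6,0,0.8],0],[[0,0,0],[0,8,0],0],[[0,0,0],[0,5,0],0],[[0,0,0],[0,5,0],0],[[0,0,0],[0,5,0],0],[[0,0,0],[0,0,0],0],[[0,0,0],[0,0,0],0]]'
python3 - <<'E'
from h import *
st()
for n in("scene","side"):cv2.imwrite(f"pics/{n}7.png",bot.get_image(n)[:,:,::-1])
a=cv2.resize(cv2.imread("pics/scene7.png")[195:255,275:335],None,fx=6.6,fy=6.6,interpolation=2)
b=cv2.resize(cv2.imread("pics/side7.png")[215:275,285:345],None,fx=6.6,fy=6.6,interpolation=2)
cv2.imwrite("pics/d7.png",np.hstack([a,b]))
E
```

```text
time: 9.6
tool_pos: [462.2, 155.5, 130.0]
eef_rot: [[0.997, 0.081, 0.0], [0.081, -0.997, 0.0], [0.0, -0.0, -1.0]]
contact_force: [-0.0, 1.1, -0.7]
opening: 0.093
9.6 [462.22 155.54 130.02] yaw 4.64 z [ 1.e-04  1.e-04 -1.e+00] F [-0.05  1.14 -0.71] M [-0.03 -0.01  0.05] op 0.093 q [ 13.1  21.7 109.    0.   49.3   8.5]
```

View pics/d7.png

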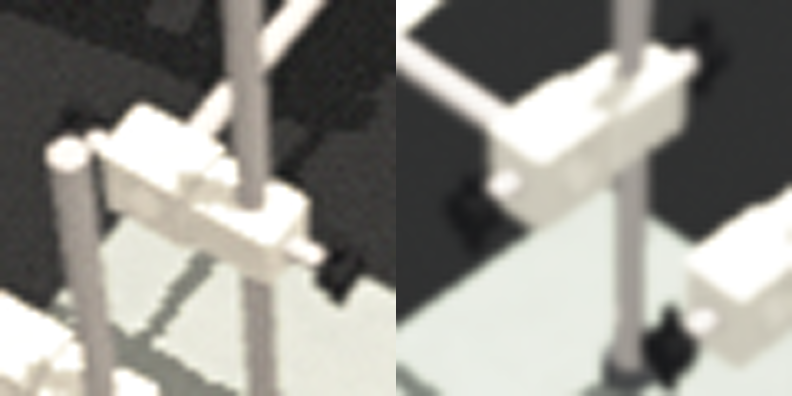

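Both views show the tip disappearing behind the left block at its +y face, with no significant force. I'll advance in small steps.

```bash
python3 -m inch '[[[0,0,0],[0,3,0],0],[[0,0,0],[0,3,0],0],[[0,0,0],[0,3,0],0],[[0,0,0],[0,0,0],0],[[0,0,0],[0,0,0],0]]'
python3 - <<'E'
from h import *
st()
E
```

```text
time: 10.2
tool_pos: [462.9, 146.6, 130.0]
eef_rot: [[0.997, 0.081, 0.0], [0.081, -0.997, 0.0], [0.0, -0.0, -1.0]]
contact_force: [0.2, 0.4, -0.5]
opening: 0.094
10.2 [462.93 146.61 130.  ] yaw 4.65 z [ 0.  0. -1.] F [ 0.21  0.41 -0.5 ] M [0.   0.01 0.07] op 0.094 q [ 12.1  21.5 109.3   0.   49.2   7.4]
```

```bash
python3 -m inch '[[[0,0,0],[0,4,0],0],[[0,0,0],[0,5,0],0],[[0,0,0],[0,5,0],0],[[0,0,0],[0,5,0],0],[[0,0,0],[0,5,0],0],[[0,0,0],[0,5,0],0],[[0,0,0],[0,5,0],0],[[0,0,0],[0,5,0],0]]'
python3 -m inch '[[[0,0,0],[0,5,0],0],[[0,0,0],[0,5,0],0],[[0,0,0],[0,0,0],0],[[0,0,0],[0,0,0],0],[[0,0,0],[0,0,0],0]]'
python3 - <<'E'
from h import *
s=st()
for n in("scene","side","wrist"):cv2.imwrite(f"pics/{n}8.png",bot.get_image(n)[:,:,::-1])
a=cv2.resize(cv2.imread("pics/scene8.png")[205:265,260:320],None,fx=6.6,fy=6.6,interpolation=2)
b=cv2.resize(cv2.imread("pics/side8.png")[220:280,300:360],None,fx=6.6,fy=6.6,interpolation=2)
cv2.imwrite("pics/d8.png",np.hstack([a,b]))
tip=s["tool_pos"]+[0,0,20]+209*s["eef_rot"][:,1]
print(tip,(proj("scene",tip)-[260,205]+.5)*6.6-.5,(proj("side",tip)-[300,220]+.5)*6.6-.5+[396,0])
E
```

```text
time: 11.0
tool_pos: [466.1, 107.4, 130.0]
eef_rot: [[0.997, 0.081, 0.0], [0.081, -0.997, -0.0], [0.0, 0.0, -1.0]]
contact_force: [0.9, 0.2, -1.2]
opening: 0.096
time: 11.5
tool_pos: [466.9, 98.0, 130.0]
eef_rot: [[0.997, 0.082, 0.0], [0.082, -0.997, 0.0], [0.0, -0.0, -1.0]]
contact_force: [0.4, 0.9, -0.2]
opening: 0.095
11.5 [466.89  97.98 130.01] yaw 4.68 z [ 1.e-04  0.e+00 -1.e+00] F [ 0.43  0.85 -0.21] M [-0.02 -0.01 -0.  ] op 0.095 q [  6.3  20.8 110.5   0.   48.7   1.6]
[ 483.93009662 -110.32104109  150.00291933] [181.64610846 213.49397052] [553.39926279 193.28636158]
```

View pics/d8.png

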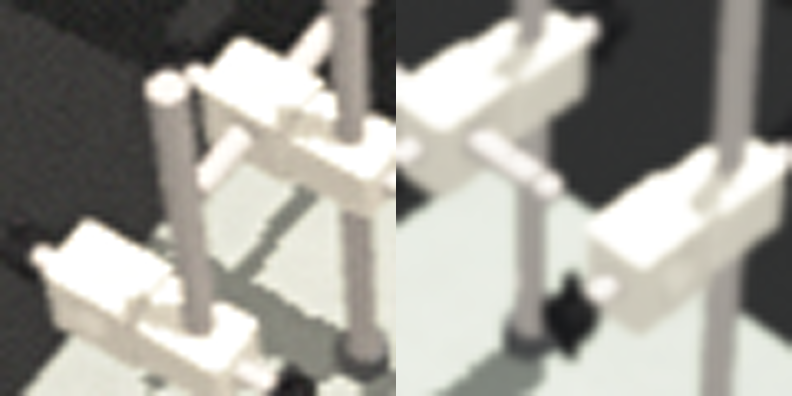

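View pics/wrist8.png

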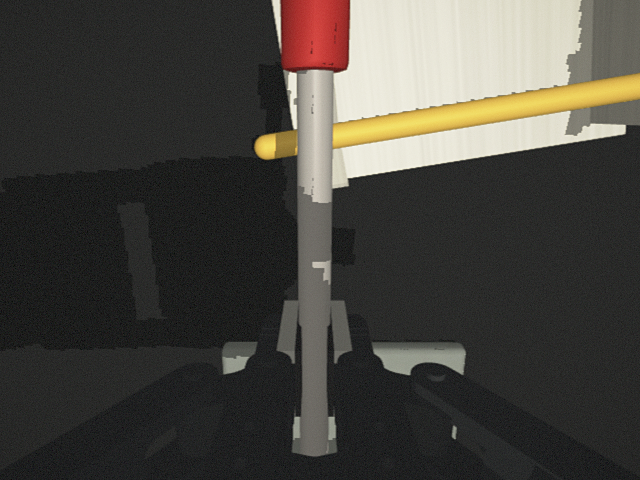

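The rod is through the first bore with its tip in the gap, at about (550,187) in the side crop against (553,193) predicted. The cap edge is still at row 70, so it hasn't slipped, and there is no contact force. I'll go slowly into the second boss.

```bash
python3 -m inch '[[[0,0,0],[0,5,0],0],[[0,0,0],[0,5,0],0],[[0,0,0],[0,5,0],0],[[0,0,0],[0,5,0],0],[[0,0,0],[0,3,0],0],[[0,0,0],[0,3,0],0],[[0,0,0],[0,2,0],0],[[0,0,0],[0,0,0],0]]'
python3 -m inch '[[[0,0,0],[0,2,0],0],[[0,0,0],[0,2,0],0],[[0,0,0],[0,2,0],0],[[0,0,0],[0,2,0],0],[[0,0,0],[0,0,0],0]]'
python3 - <<'E'
from h import *
s=st()
E
```

```text
time: 12.45
tool_pos: [469.2, 69.8, 130.0]
eef_rot: [[0.997, 0.081, -0.0], [0.081, -0.997, -0.0], [-0.0, 0.0, -1.0]]
contact_force: [0.8, -0.3, -0.1]
opening: 0.093
time: 12.95
tool_pos: [469.8, 61.8, 130.0]
eef_rot: [[0.997, 0.081, -0.0], [0.081, -0.997, -0.0], [-0.0, 0.0, -1.0]]
contact_force: [-0.2, 0.2, -0.8]
opening: 0.094
12.95 [469.82  61.8  129.99] yaw 4.66 z [-0. -0. -1.] F [-0.23  0.2  -0.83] M [-0.    0.02  0.02] op 0.094 q [  1.9  20.5 111.   -0.   48.5  -2.8]
```

```bash
python3 -m inch '[[[0,0,0],[0,3,0],0],[[0,0,0],[0,4,0],0],[[0,0,0],[0,4,0],0],[[0,0,0],[0,4,0],0],[[0,0,0],[0,0,0],0]]'
python3 -m inch '[[[0,0,0],[0,4,0],0],[[0,0,0],[0,4,0],0],[[0,0,0],[0,4,0],0],[[0,0,0],[0,4,0],0],[[0,0,0],[0,4,0],0],[[0,0,0],[0,3,0],0],[[0,0,0],[0,0,0],0],[[0,0,0],[0,0,0],0]]'
python3 - <<'E'
from h import *
s=st()
for n in("scene","side","wrist"):cv2.imwrite(f"pics/{n}9.png",bot.get_image(n)[:,:,::-1])
a=cv2.resize(cv2.imread("pics/scene9.png")[210:300,235:325],None,fx=4.4,fy=4.4,interpolation=2)
b=cv2.resize(cv2.imread("pics/side9.png")[210:300,300:390],None,fx=4.4,fy=4.4,interpolation=2)
cv2.imwrite("pics/d9.png",np.hstack([a,b]))
tip=s["tool_pos"]+[0,0,20]+209*s["eef_rot"][:,1]
print(tip,(proj("scene",tip)-[235,210]+.5)*4.4-.5,(proj("side",tip)-[300,210]+.5)*4.4-.5+[396,0])
E
```

```text
time: 13.45
tool_pos: [471.1, 46.5, 130.0]
eef_rot: [[0.997, 0.081, 0.0], [0.081, -0.997, -0.0], [0.0, 0.0, -1.0]]
contact_force: [0.2, 0.1, 0.3]
opening: 0.096
time: 14.25
tool_pos: [472.9, 24.1, 130.0]
eef_rot: [[0.997, 0.081, -0.0], [0.081, -0.997, 0.0], [-0.0, -0.0, -1.0]]
contact_force: [0.0, -0.4, -1.1]
opening: 0.091
14.25 [472.88  24.08 129.98] yaw 4.66 z [-0.  0. -1.] F [ 0.05 -0.44 -1.11] M [0.02 0.01 0.03] op 0.091 q [ -2.7  20.4 111.    0.   48.5  -7.4]
[ 489.85416025 -184.22808099  149.97905895] [145.22437957 225.34529971] [612.67582898 249.11873018]
```

View pics/d9.png

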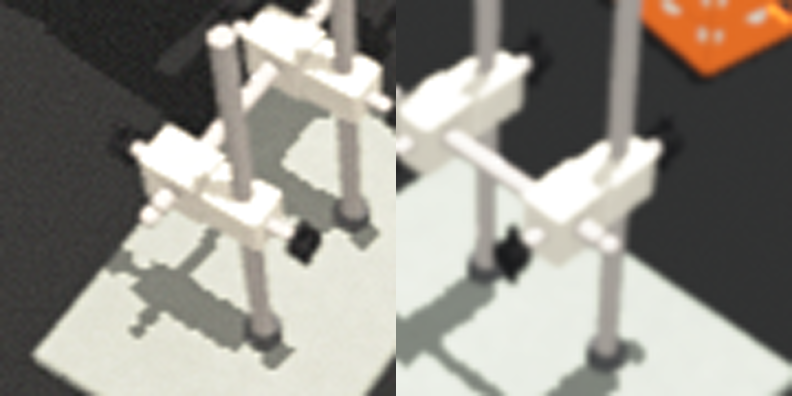

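View pics/wrist9.png

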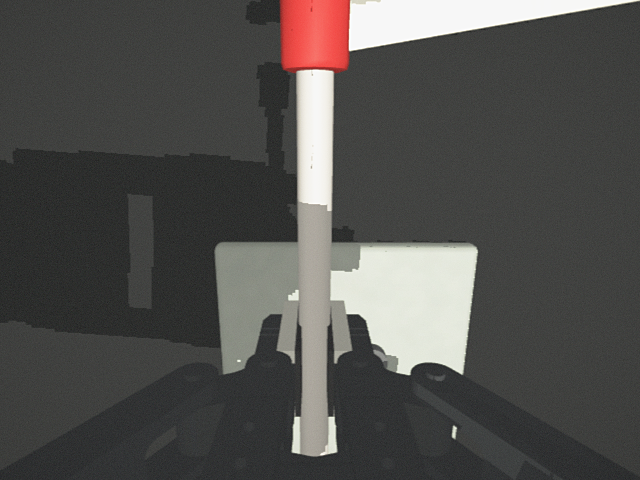

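```bash
for i in 1 2 3 4 5; do python3 -m inch '[[[0,0,0],[0,0,0],0],[[0,0,0],[0,0,0],0]]' | grep -E 'force|pos'; done; python3 - <<'E'
from h import *
st()
for n in("scene","side"):cv2.imwrite(f"pics/{n}10.png",bot.get_image(n)[:,:,::-1])
E
```

```text
tool_pos: [472.9, 24.2, 130.0]
contact_force: [0.2, -0.1, -1.1]
tool_pos: [472.9, 24.1, 130.0]
contact_force: [0.5, -0.3, -0.8]
tool_pos: [472.9, 24.1, 130.0]
contact_force: [0.4, -0.1, -0.2]
tool_pos: [472.9, 24.1, 130.0]
contact_force: [0.3, -0.3, -1.6]
tool_pos: [472.9, 24.1, 130.0]
contact_force: [-0.2, -0.6, -1.2]
15.4 [472.9   24.11 129.98] yaw 4.67 z [-0. -0. -1.] F [-0.19 -0.57 -1.18] M [0.05 0.04 0.01] op 0.091 q [ -2.7  20.4 111.   -0.   48.5  -7.4]
```

View pics/scene10.png

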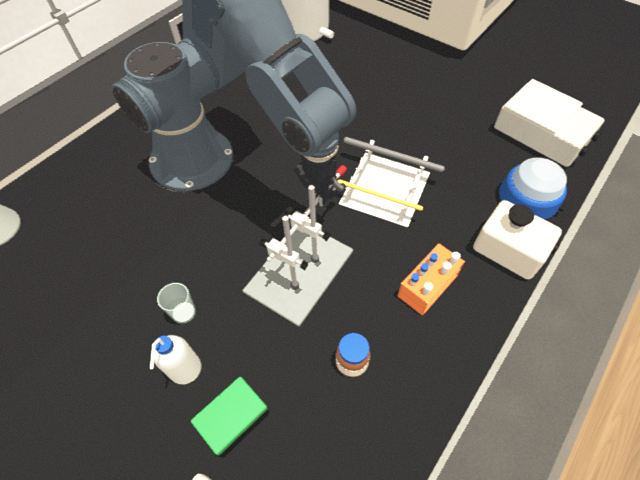

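The scene view shows the rod in both boss heads, its red cap at (341,170) on the robot's left. The grey and yellow rods and the other items are where they started. The force readings are just the rod's weight, about -0.8 N, plus noise. I'm handing the job in.

```bash
python3 -c "
from cell import bot
print(bot.finish_job())"
```

```text
the job is handed in; nothing more can be done
None
```

I took the red-capped rod out of the rack and slid it, bare end first, through the left boss head and then the right one. I handed the job in at about 15.4 s of the 48 s allowed, with the gripper still holding the rod. No verdict was reported.

**Last checks, before handing in:**
- **Position:** The bare end works out to about 20 mm past the second boss head; a rough reading of the side view gave about 24 mm. The rod axis is at z = 150 mm.
- **Grip:** I commanded 60 N and the opening held steady at 0.09. The cap edge stayed at the same image row from grasp to finish, so the rod did not slip or tilt.
- **Force:** The force at the tool stayed around 1 N (at most 1.6 N), which is the rod's weight plus noise. I saw no sign of it pressing on the stand at any point.
- **Rest of the bench:** In the last scene picture the other two rods and the other bench items look unmoved; I judged this by eye.

**Disagreements:**
- **Bore line:** The wrist and fixed cameras agreed to about 1 mm on the middle of the bore line. Estimates of the stand's yaw ranged from 4.3° to 5.2°; I used 4.7°.
- **Rod tip:** Before insertion, the tip measured about 2 mm higher in the fixed cameras than the arm pose predicted.
- **Right boss head:** In the side view it appeared about 3 mm from where I expected it. I relied on the other measurements, and the rod went through without contact.

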